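# Set a goniometer for a straight-through measurement

## Task

Set up the goniometer for a straight-through measurement: with a fingertip, push the long detector arm round until the detector stands exactly across the pivot from the laser, in line with the beam, and push the short index arm of the centre stage until the glass cube standing on the stage has a face square to the beam. Only push the two arms, never pinch them; do not touch the cube or its foot, which must stay standing on the middle of the stage, and leave the loose things on the table where they are.

Things in the scene. Friction and masses are not known exactly. Their poses are not given: they have to be found in the camera images.
- goniometer: Fixed goniometer on the metal breadboard: black round base 170 mm across, 8 mm high, under a silver divided circle (122 mm across, top 24 mm above the table; a line every 5 degrees, long lines at the quarters). Origin: on the vertical pivot axis at table height. +x points from the pivot to the laser, z up. It is moved and turned (up to 0.2 rad) from run to run.
- laser_front (a point): Front of the laser, a lying steel cylinder 29 mm thick, 128 to 213 mm from the pivot axis, axis 52.5 mm above the table, on a fixed rail 40 mm wide that ends 220 mm from the axis. The beam runs level from here along the goniometer's -x, across the pivot axis and on.
- detector_arm (a joint): Long black detector arm, swinging level about the pivot axis. 0 rad: it lies along the goniometer's -x, straight across from the laser. Positive: counter-clockwise from above. Travel -0.5 to 1.35. About 1 N at the push point moves it; it stays where left. Rail 30 mm wide, 9 to 20 mm above the table, ending 225 mm from the axis; round hub 128 mm across, 8 to 20 mm high.
- rail_push (a point): Point on the detector arm's centreline near its free end, beyond the detector: 195 mm from the pivot axis, 14 mm above the table. The rail's side faces are 15 mm to either side of it. Axes as the goniometer's when the joint reads 0: the arm runs out along its own -x. The rail is bare from 159 mm outwards; its side flanges are 9 to 18 mm above the table.
- detector_window (a point): Centre of the detector's round 18 mm window, 125 mm from the pivot axis, 52.5 mm above the table. The detector is a lying black cylinder 31 mm thick, 125 to 159 mm from the axis, top 68 mm above the table, on a carriage 40 mm wide on the arm.
- centre_stage (a joint): Round aluminium centre stage, 84 mm across, 26 to 34 mm above the table, turning about the same pivot axis independently of the detector arm. Positive: counter-clockwise from above; its reading says nothing of how the cube on it stands. Travel -1.5 to 1.5 rad. Under 1 N at the index arm turns it; it stays where left.
- index_push (a point): On the centreline of the index arm, the short dark steel bar sticking out level from the centre stage over the divided circle: 85 mm from the pivot axis, 29 mm above the table. Bar 14 mm wide, 25 to 34 mm above the table, free end 105 mm from the axis. At joint reading 0 it points 1.745 rad counter-clockwise from the goniometer's +x. The detector arm passes below it.
- stage_top (a point): Centre of the centre stage's top face, on the pivot axis, 34 mm above the table.
- cube: Sample: clear glass cube, 25 mm, cemented on a square black foot 50 x 50 x 6 mm whose sides run parallel to the cube's faces. It stands loose on the middle of the centre stage and rides round with it. Origin: centre of the foot's underside; x and y square to the cube's faces, z up. Fragile optical faces. Any of its four faces may be turned to the laser.
- post_holder: Bystander: black upright post holder, 25 mm thick (foot 32 mm), 50 mm high. Origin: centre of its underside.
- lens_tube: Bystander: short black lens tube standing on end, 31 mm thick, 30 mm high. Origin: centre of its underside.
- lens_mount: Bystander: round 40 mm lens mount on a steel post with a 44 mm round foot, 82 mm high. Origin: centre of its underside.
- mirror_mount: Bystander: square 44 mm mirror mount with brass screws, on a post with a 44 mm round foot, 76 mm high. Origin: centre of its underside.
- carton: Bystander: cardboard box 120 x 75 x 45 mm. Origin: centre of its underside.
- screw_jar: Bystander: jar 52 mm thick, 65 mm high. Origin: centre of its underside.
- ball_driver: Bystander: hand driver with a red handle, 170 mm long, lying flat. Origin about its middle.
Mind the look-alikes: they are no part of the job. Leave any green or red look-alike of the cube alone.

How it is judged:
At the end, for the whole second after the job is handed in: The detector arm is within 0.05 rad (3 degrees) of straight across from the laser, a face of the glass cube is square to the beam within 0.07 rad (4 degrees), the cube still stands flat on the stage within 8 mm of its centre, both arms are at rest (value of joint detector_arm between -0.05 and 0.05 rad and (angle between the x axis of cube and the x axis of goniometer, either way round below 0.07 rad or angle between the x axis of cube and the x axis of goniometer, either way round above 1.5008 rad) and horizontal distance between cube and stage_top below 0.008 m and height (world z) of cube below 0.037 m and angle between cube's own z axis and vertical below 0.05 rad and velocity of joint detector_arm between -0.02 and 0.02 rad/s and velocity of joint centre_stage between -0.02 and 0.02 rad/s); the robot touches nothing.
It fails at once if the glass cube or its foot was touched by the robot (contact force between any of the fingers, the arm and cube above 0.3 N).
It fails at once if the cube was lifted, tipped or slid off the middle of the stage (height (world z) of cube above 0.042 m or angle between cube's own z axis and vertical above 0.15 rad or horizontal distance between cube and stage_top above 0.01 m).
It fails at once if the goniometer's arms were pushed with the robot's arm or gripper body instead of the fingers (contact force between the arm and detector_arm above 2 N or contact force between the arm and centre_stage above 2 N).
It fails at once if one of the two arms was pinched from both sides ((contact force between the fingers and detector_arm_c0 above 0.5 N and contact force between the fingers and detector_arm_c1 above 0.5 N) or (contact force between the fingers and centre_stage_c0 above 0.5 N and contact force between the fingers and centre_stage_c1 above 0.5 N)).
It fails at once if a loose thing on the table was moved by more than 20 mm (distance of any of post_holder, lens_tube, lens_mount, mirror_mount, carton, screw_jar, ball_driver from where it was at the start of the episode above 0.02 m).
It also fails if it takes over 45 s, if anything falls off the work surface, if the arm or the gripper's body presses on something with over 40 N, if the wrist force passes 120 N, or if a joint passes its speed limit or range.

## Robot

A 7-joint arm with a two-finger parallel gripper is mounted at the origin on the work surface. World frame = base frame: x ahead of the robot, y to its left, z up, the work surface at z = 0. Lengths are in m, angles in rad, forces in N, time in s.
With the tool pointing down it reaches from about 0.425 to 0.95 m from the base axis. Payload 4.7 kg.
Tool frame: the origin (TCP) lies midway between the tips of the shut fingers; the grasp point (between the pads) lies 19 mm behind it; z points along the fingers, y is the line along which they close (so a half turn about z gives the same grasp; the last joint's range is limited). The gripper opens to 87 mm and grips with 3 to 60 N. Pads are 19 mm wide; open, the fingers measure 117 mm over their backs; the gripper's body (75 mm by 190 mm) begins 51 mm behind the grasp point.
Start: joints at [1.224, 0.469, -0.049, 1.532, 0.024, 1.141, -0.082], TCP at [0.211, -0.641, 0.223] pointing down, gripper open.
Joint ranges: [-2.59, 2.59], [-0.33, 1.99], [-1.39, 1.29], [0.1, 2.45], [-1.04, 4.18], [0.21, 1.99], [-2.66, 2.66]. Speed limits (rad/s): [2.57, 2.57, 3.14, 3.14, 3.14, 3.14, 3.14].

## Interface

Orientations are given as a unit quaternion [x, y, z, w].
In Python, from station import ctrl gives the robot as it stands. The module is installed in compiled form; this text tells all that it offers.
- The arm moves only by the tool apply_moves, never from a script. Its argument "plan" is a list of rows, each a list of 3 entries, a list of its own where there are three numbers: the finger opening in mm, from 0 to 87, then the shift along the tool's x, y, z in mm, then the turn about the tool's z in rad. In form: [[fingers, [dx, dy, dz], roll], ...]. A call has 1 to 5 rows; each row is the pose to reach, as a shift and turn from the pose commanded when the call began, along the tool's axes at that moment; what a row does not reach only later rows make up. A row lasts 1/10 s, in which the tool goes at most 50 mm and 8.59 degrees, less where a joint would pass 70% of its speed; a pose out of reach is approached as far as the arm can. A call with a gripper value outside its range is refused whole. The fingers move at their own pace and stop on an object; the grip force is fixed at half the most. Time passes only in rows, so rows that repeat a pose let the fingers close. It gives the time, the measured TCP pose, the force, the opening and the grip force at its end, in the units of the state.
- ctrl.state(): the state, without advancing time (a new reading comes with each control period).
- ctrl.read_camera(name): name is "scene" or "top" or "wrist"; returns a dict with "image" (420x560x3 uint8, red, green, blue), "z_map" (420x560 float32, m along the optical axis (not along the pixel's ray), 0 where there is no reading), "vertical_fov" (degrees; the focal length in pixels is half the picture's height over the tangent of half this angle, whatever the lens; pixels are square), "cx", "cy" (the principal point, pixels), "origin" and "orientation" of the camera in the world. Camera axes: x right, y up, looking along -z (the intrinsics and any distortion apply to the point x, -y, -z); pixel columns grow to the right and rows downward; lengths in m; the calibration is good to about 2 mm. The wrist camera is an equidistant fisheye: a pixel r from the principal point sees the ray r / f radians off the axis. A picture is of the moment at which its call begins.
- ctrl.finish_job(): hands the job in; it is judged then, once.
Trained networks look in a picture, given as the dict that the camera call returned (one of the last four; its "shot" number tells which), for a name from the list of things; names that differ only in an ending like _2 or _b are one class to them, and where a whole thing is asked for, a point or a joint stands for the part that bears it (a point fixed in the world has none). Each returns a list of dicts, best first, with "score" (0 to 1); they miss things now and then, are a little off and sometimes report something else, mostly with a low value. They report only what shows in the picture. A call takes as long as a camera call. They do not tell look-alikes from the thing itself.
- ctrl.cut_out(picture, thing): "pixels" (420x560 bool, what is visible of it) and "extent" ([centre column, centre row, width, height] in pixels, round what is visible of it).
- ctrl.landmark_of(picture, thing): "position" ([column, row] in pixels: a listed point, or the origin of a listed thing).
The state is a dict: "t": time; "joints": joint angles; "qvel": joint speeds; "joint_torque": joint torques, N m; "tcp_pos": TCP position; "orientation": TCP orientation; "contact_force": force on the tool from outside, world axes, zero at the start; "torque": the same for the moment, N m; "width": opening from 0.0 (shut) to 1.0 (fully open); "finger_force": force on a finger pad.
Only numpy, scipy, OpenCV 4.12 (cv2) and the standard library are available. Lean on these libraries where they do the work, as an engineer would, in place of code of your own. Each camera call takes 0.05 s, during which the arm holds its last target. There are 200 camera calls.

## Working session

There is one attempt and no reset: what is moved stays moved. The work goes in short steps, Python scripts to look and compute and a tool call to move; the robot and the scene stay as the last step left them, time stands still between calls to the robot, and variables do not carry over. Pictures are saved under pics/ and viewed, at most 10 in all, crops included, and the job is handed in when it is done.

Besides the shell and the picture viewer there is one more tool, called after ">>>" as name(argument=value, ...) on one line, values as JSON. apply_moves: Moves the arm, as the interface text tells. Its arguments: {"type":"object","properties":{"plan":{"type":"array"}},"required":["plan"]}

```bash
mkdir -p pics
cat > h.py <<'E'
import numpy as np, cv2
from scipy.spatial.transform import Rotation as R
from station import ctrl
def cloud(p):
    """world xyz for each pixel (pinhole cams)"""
    h,w=p["z_map"].shape; f=h/2/np.tan(np.radians(p["vertical_fov"])/2)
    v,u=np.mgrid[:h,:w]; z=p["z_map"]
    c=np.stack([(u-p["cx"])/f*z,-(v-p["cy"])/f*z,-z],-1)
    return c@R.from_quat(p["orientation"]).as_matrix().T+np.array(p["origin"])
def at_z(p,uv,z):
    h=p["z_map"].shape[0]; f=h/2/np.tan(np.radians(p["vertical_fov"])/2)
    d=R.from_quat(p["orientation"]).apply([(uv[0]-p["cx"])/f,-(uv[1]-p["cy"])/f,-1]); o=np.array(p["origin"])
    return o+d*(z-o[2])/d[2]
def proj(p,X):
    h=p["z_map"].shape[0]; f=h/2/np.tan(np.radians(p["vertical_fov"])/2)
    c=R.from_quat(p["orientation"]).inv().apply(np.array(X)-np.array(p["origin"]))
    return np.stack([p["cx"]+f*c[...,0]/-c[...,2],p["cy"]-f*c[...,1]/-c[...,2]],-1)
def save(im,n): cv2.imwrite("pics/"+n,cv2.cvtColor(im,cv2.COLOR_RGB2BGR))
E
python3 - <<'E'
from h import *
s=ctrl.state();print(s["t"],s["tcp_pos"],s["orientation"],s["width"])
H={"laser_front":.0525,"rail_push":.014,"detector_window":.0525,"index_push":.029,"stage_top":.034,"cube":.034,"goniometer":0,"post_holder":0,"lens_tube":0,"lens_mount":0,"mirror_mount":0,"carton":0,"screw_jar":0,"ball_driver":.01}
for n in ["top","scene"]:
    p=ctrl.read_camera(n); save(p["image"],n+"0.png"); print(n,np.round(p["origin"],3),np.round(R.from_quat(p["orientation"]).as_matrix()[:,2],2),p["vertical_fov"])
    for k,z in H.items():
        for d in ctrl.landmark_of(p,k)[:2]: print(k,round(d["score"],2),np.round(d["position"]),np.round(at_z(p,d["position"],z),3))
E
```

```text
0.0 [ 0.21076213 -0.64063365  0.22148869] [ 9.87397341e-01  1.58257894e-01 -1.88623577e-04 -9.46069239e-04] 1.000422735222192
top [ 0.348 -0.047  1.281] [-0.21 -0.02  0.98] 52.27836234322961
laser_front 0.57 [280. 152.] [0.78  0.03  0.052]
rail_push 0.56 [325. 235.] [ 0.55  -0.137  0.014]
detector_window 0.62 [304. 217.] [ 0.59  -0.068  0.052]
index_push 0.97 [248. 192.] [0.647 0.108 0.029]
stage_top 0.61 [275. 192.] [0.656 0.027 0.034]
stage_top 0.34 [346. 179.] [ 0.727 -0.178  0.034]
cube 0.66 [237. 145.] [0.789 0.163 0.034]
cube 0.62 [217. 206.] [0.593 0.194 0.034]
goniometer 0.82 [277. 194.] [0.662 0.024 0.   ]
goniometer 0.67 [137. 267.] [0.384 0.403 0.   ]
post_holder 0.66 [232. 253.] [0.462 0.132 0.   ]
post_holder 0.34 [347. 178.] [ 0.742 -0.184  0.   ]
lens_tube 0.53 [358. 266.] [ 0.475 -0.245  0.   ]
lens_mount 0.57 [345. 178.] [ 0.741 -0.18   0.   ]
lens_mount 0.52 [277. 191.] [0.671 0.026 0.   ]
mirror_mount 0.75 [163. 202.] [0.589 0.366 0.   ]
screw_jar 0.56 [179. 165.] [0.713 0.34  0.   ]
screw_jar 0.21 [308. 214.] [ 0.61  -0.078  0.   ]
ball_driver 0.67 [430. 304.] [ 0
[... 614 characters left out ...]
26 0.16  0.034]
cube 0.93 [292. 228.] [0.652 0.028 0.034]
goniometer 0.82 [292. 239.] [0.66  0.027 0.   ]
goniometer 0.73 [294. 232.] [ 0.639  0.038 -0.   ]
post_holder 0.65 [308. 181.] [0.474 0.136 0.   ]
lens_tube 0.49 [175. 209.] [ 0.479 -0.238  0.   ]
lens_tube 0.47 [382. 145.] [0.387 0.408 0.   ]
lens_mount 0.65 [211. 284.] [ 0.734 -0.194  0.   ]
lens_mount 0.33 [244. 213.] [ 0.543 -0.067  0.   ]
mirror_mount 0.54 [319. 269.] [0.763 0.057 0.   ]
mirror_mount 0.27 [245. 215.] [ 0.551 -0.068 -0.   ]
carton 0.95 [383. 145.] [0.389 0.411 0.   ]
screw_jar 0.63 [419. 232.] [0.728 0.343 0.   ]
screw_jar 0.53 [ 88. 202.] [ 0.39  -0.459  0.   ]
ball_driver 0.75 [ 86. 200.] [ 0.392 -0.462  0.01 ]
```

Run:
```python
import cv2
a=cv2.imread("pics/top0.png")[110:300,120:400]; cv2.imwrite("pics/topc.png",cv2.resize(a,(800,543),interpolation=cv2.INTER_CUBIC))
a=cv2.imread("pics/scene0.png")[130:330,160:440]; cv2.imwrite("pics/scenec.png",cv2.resize(a,(800,571),interpolation=cv2.INTER_CUBIC))
```

```text
(no output)
```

View pics/topc.png

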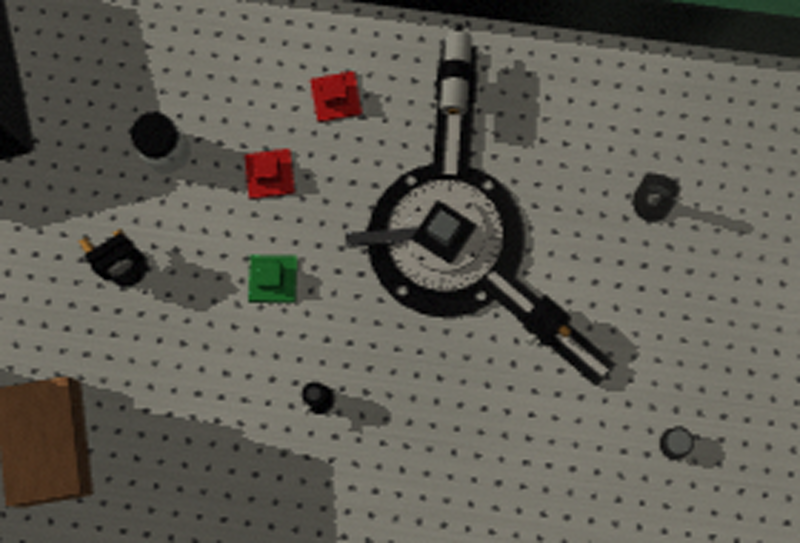

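View pics/scenec.png

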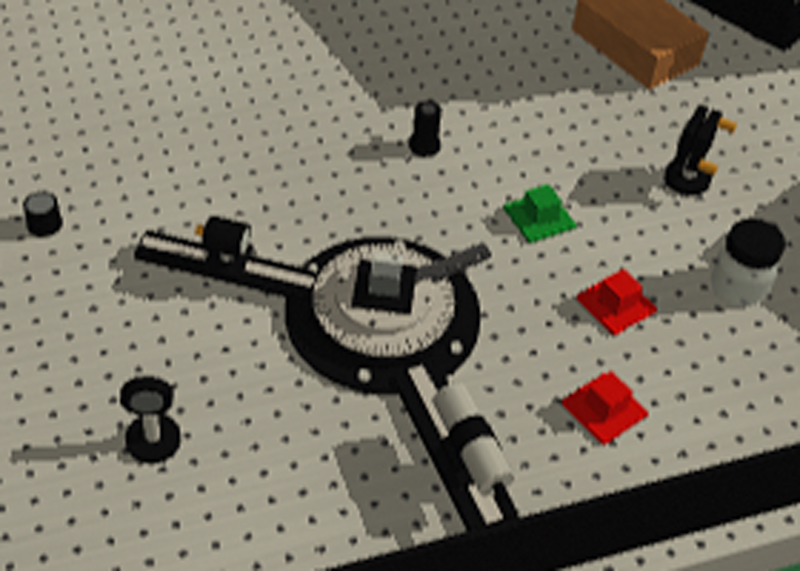

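```bash
cat > m.py <<'E'
from h import *
def line(P):
    c=np.median(P,0); w,v=np.linalg.eigh(np.cov((P-c).T)); return P.mean(0),v[:,1]
for n in ["top","scene"]:
    p=ctrl.read_camera(n); X=cloud(p); g=p["image"].astype(int); ok=p["z_map"]>0
    print(n,"zmap ok",ok.mean(), "table z", np.median(X[ok][:,2]))
    piv=np.array([.662,.026])
    d=X[...,:2]-piv; r=np.hypot(d[...,0],d[...,1]); z=X[...,2]
    # divided circle / base: bright + pixels z~.024, circle fit
    for lo,hi,name in [(.02,.029,"circle"),(.030,.036,"stage")]:
        m=ok&(z>lo)&(z<hi)&(r<.08); print(name,m.sum(),np.round(X[m].mean(0),4) if m.any() else 0)
    m=ok&(z>.045)&(z<.075)&(r>.11)&(r<.22)&(d[...,0]>.1)&(abs(d[...,1])<.05)
    c,v=line(X[m][:,:2]); print("laser",m.sum(),np.round(c,4),"axis deg",np.degrees(np.arctan2(v[1],v[0])),"from piv deg",np.degrees(np.arctan2(*(c-piv)[::-1])))
    a=np.arctan2(d[...,1],d[...,0]); s=(a<-1.75)&(a>-2.6)
    m=ok&(z>.007)&(z<.025)&(r>.165)&(r<.23)&s
    if m.sum()>5: c,v=line(X[m][:,:2]); print("rail end",m.sum(),np.round(c,4),np.degrees(np.arctan2(v[1],v[0])),np.degrees(np.arctan2(*(c-piv)[::-1])))
    m=ok&(z>.035)&(z<.08)&(r>.1)&(r<.17)&s
    if m.sum()>5: c,v=line(X[m][:,:2]); print("det",m.sum(),np.round(c,4),np.degrees(np.arctan2(*(c-piv)[::-1])))
    m=ok&(z>.026)&(z<.040)&(r>.06)&(r<.115)&(a>.7)&(a<2.6)
    if m.sum()>5: c,v=line(X[m][:,:2]); print("index",m.sum(),np.round(c,4),np.degrees(np.arctan2(v[1],v[0])),np.degrees(np.arctan2(*(c-piv)[::-1])))
    m=ok&(z>.0375)&(z<.075)&(r<.045)
    print("foot",m.sum(),cv2.minAreaRect((X[m][:,:2]*1000).astype(np.float32)), np.round(np.median(z[m]),4))
E
python3 m.py
```

```text
top zmap ok 0.9961267006802721 table z -0.001238855999159183
circle 590 [0.657  0.0216 0.0238]
stage 301 [0.6598 0.0331 0.0333]
laser 293 [0.8283 0.0381] axis deg -176.15642227578908 from piv deg 4.176208394530973
rail end 204 [ 0.5524 -0.1349] 57.04214439252404 -124.26508188173219
det 139 [ 0.5803 -0.0921] -124.69726674873311
index 76 [0.644  0.1067] 93.38679748702111 102.59168922623718
foot 263 ((657.5809936523438, 24.498096466064453), (68.7723388671875, 73.27538299560547), 54.08298873901367) 0.0411
scene zmap ok 0.9960969387755102 table z -0.000839325065170593
circle 798 [0.6748 0.0202 0.0232]
stage 422 [0.6717 0.0332 0.0332]
laser 556 [0.8395 0.0362] axis deg -174.49409777897824 from piv deg 3.290562083194391
rail end 245 [ 0.5581 -0.1379] 55.515259575435856 -122.37110531445349
det 207 [ 0.5909 -0.0926] -120.93114464909137
index 104 [0.6497 0.1075] 109.01072974656942 98.56588047275118
foot 338 ((669.9140014648438, 25.087234497070312), (49.73186492919922, 64.00779724121094), 64.27114868164062) 0.0416
```

>>> apply_moves(plan=[[0,[0,0,-50],0],[0,[0,0,-50],0],[0,[0,0,-50],0],[0,[0,0,-50],0],[0,[0,0,-50],0]])

```text
t: 2.1
tcp_pos: [0.2107, -0.6406, 0.2713]
orientation: [0.987, 0.158, -0.0, -0.001]
contact_force: [-0.9, 0.7, -0.3]
width: 0.633
finger_force: 0.0
```

>>> apply_moves(plan=[[0,[40,-27,0],0],[0,[80,-54,0],0],[0,[120,-81,0],0],[0,[160,-108,0],0],[0,[200,-135,0],0]])

```text
t: 2.6
tcp_pos: [0.3594, -0.4485, 0.2718]
orientation: [0.987, 0.158, -0.0, -0.001]
contact_force: [0.5, -0.3, -0.1]
width: 0.173
finger_force: 0.0
```

>>> apply_moves(plan=[[0,[40,-27,0],0],[0,[80,-54,0],0],[0,[120,-81,0],0],[0,[160,-108,0],0],[0,[200,-135,0],0]])

```text
t: 3.1
tcp_pos: [0.5071, -0.258, 0.2719]
orientation: [0.987, 0.158, -0.0, -0.0]
contact_force: [0.2, -1.1, -1.0]
width: 0.005
finger_force: 0.0
```

>>> apply_moves(plan=[[0,[35,-25,0],0],[0,[73,-48,0],0],[0,[73,-48,0],0]])

```text
t: 3.4
tcp_pos: [0.5643, -0.1834, 0.2717]
orientation: [0.986, 0.164, 0.001, -0.002]
contact_force: [-0.5, 0.2, 0.4]
width: 0.009
finger_force: 0.0
```

Run:
```python
from h import *
s=ctrl.state();print(s["t"],s["tcp_pos"],s["orientation"],s["joints"])
p=ctrl.read_camera("wrist"); save(p["image"],"w1.png"); print(p["origin"],np.round(R.from_quat(p["orientation"]).as_matrix(),3),p["vertical_fov"],p["cx"],p["cy"])
np.save("w1.npy",p,allow_pickle=True)
```

```text
3.4 [ 0.5642819  -0.18338641  0.2717405 ] [ 9.86463006e-01  1.63965175e-01  9.47804555e-04 -2.29351105e-03] [ 0.49008954  0.31628034 -0.31413228  1.65850985  0.0986467   1.18286305
 -1.08817829]
[ 0.62847197 -0.16235558  0.43395236] [[ 0.324  0.916  0.236]
 [-0.946  0.315  0.077]
 [-0.004 -0.248  0.969]] 65.70646984690485 276.37055160761713 208.98881972095802
```

View pics/w1.png

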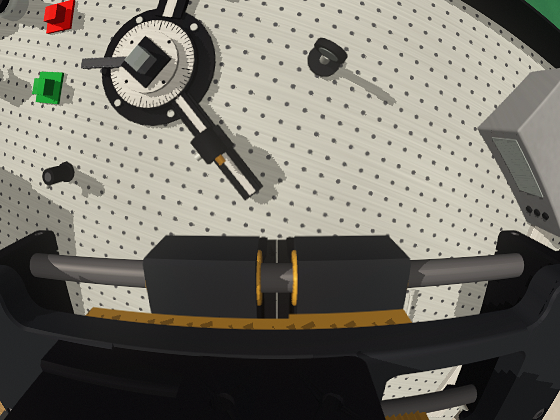

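>>> apply_moves(plan=[[0,[33,-28,0],0],[0,[66,-57,0],0],[0,[99,-85,0],0],[0,[132,-114,0],0],[0,[132,-114,0],0]])

```text
t: 3.95
tcp_pos: [0.6519, -0.0349, 0.2715]
orientation: [0.987, 0.163, 0.0, -0.002]
contact_force: [-1.0, 0.4, -0.3]
width: 0.004
finger_force: 0.0
```

```bash
cat >> h.py <<'E'
def fish(p):
    """world xyz for each pixel of the wrist fisheye"""
    h,w=p["z_map"].shape; f=h/2/np.tan(np.radians(p["vertical_fov"])/2)
    v,u=np.mgrid[:h,:w]; x=u-p["cx"]; y=v-p["cy"]; r=np.hypot(x,y)+1e-9; k=np.tan(r/f)/r; z=p["z_map"]
    c=np.stack([x*k*z,-y*k*z,-z],-1)
    return c@R.from_quat(p["orientation"]).as_matrix().T+np.array(p["origin"])
def ortho(p,X,c,z,half=.24,mm=.8):
    """top-down picture of plane z, centre c, mm per px; +x up, +y left"""
    n=int(2*half*1000/mm); i,j=np.mgrid[:n,:n]
    W=np.stack([c[0]+half-i*mm/1e3,c[1]+half-j*mm/1e3,np.full(i.shape,z)],-1)
    q=R.from_quat(p["orientation"]).inv().apply((W-np.array(p["origin"])).reshape(-1,3)).reshape(W.shape)
    h=p["z_map"].shape[0]; f=h/2/np.tan(np.radians(p["vertical_fov"])/2)
    x,y=q[...,0],-q[...,1]; rr=np.hypot(x,y)+1e-9; s=f*np.arctan2(rr,-q[...,2])/rr
    return cv2.remap(p["image"],(p["cx"]+x*s).astype(np.float32),(p["cy"]+y*s).astype(np.float32),cv2.INTER_LINEAR)
E
python3 - <<'E'
from h import *
p=ctrl.read_camera("wrist"); np.save("w2.npy",p,allow_pickle=True); X=fish(p); ok=p["z_map"]>0
print(ctrl.state()["t"],np.round(p["origin"],4),"table",np.median(X[ok][:,2]))
c=(.68,.026)
a=[ortho(p,X,c,z,.2,1.0) for z in (.024,.04)]
save(np.hstack(a),"o2.png")
E
```

```text
4.0 [ 0.7164 -0.014   0.4337] table 0.004936765065297138
```

View pics/o2.png

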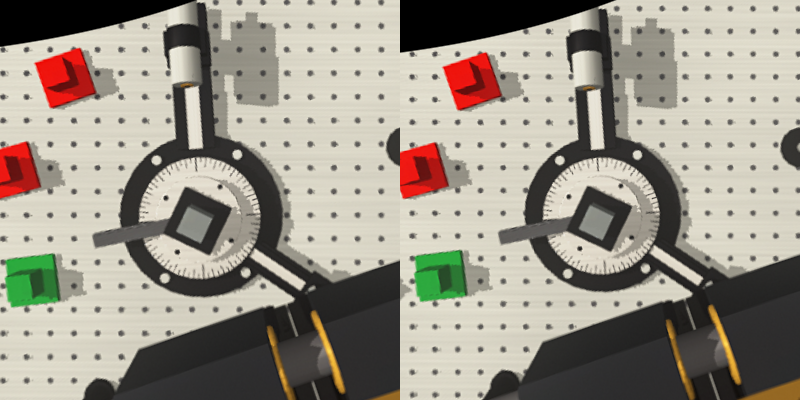

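```bash
cat > fit.py <<'E'
from h import *
import sys
def run(p,piv0=(.662,.026)):
    X=fish(p); mm=.4; half=.2; out={}
    def w(c,uv): return np.array([c[0]+half-uv[1]*mm/1e3,c[1]+half-uv[0]*mm/1e3])
    c=piv0
    # foot: dark pixels within 38mm of pivot on plane .040, incl. the cube -> convex hull
    o=ortho(p,X,c,.040,half,mm); g=cv2.cvtColor(o,cv2.COLOR_RGB2GRAY)
    n=g.shape[0]; i,j=np.mgrid[:n,:n]; r=np.hypot(i-n/2,j-n/2)*mm
    m=((g<75)&(r<40)).astype(np.uint8); m=cv2.morphologyEx(m,cv2.MORPH_OPEN,np.ones((7,7)))
    k,l,st,ce=cv2.connectedComponentsWithStats(m); b=1+np.argmax(st[1:,4])
    rect=cv2.minAreaRect(cv2.findContours((l==b).astype(np.uint8),0,2)[0][0]); 
    bp=cv2.boxPoints(rect); q=np.array([w(c,x) for x in bp]); e=q[1]-q[0]
    print("foot centre",w(c,rect[0]).round(4),"size",np.array(rect[1])*mm,"deg mod 90",np.degrees(np.arctan2(e[1],e[0]))%90)
    # base disc edge on plane .008: dark, radius 85 -> fit circle to radial edges
    def circ(z,R0,sgn,lo,hi):
        o=ortho(p,X,c,z,half,mm); g=cv2.GaussianBlur(cv2.cvtColor(o,cv2.COLOR_RGB2GRAY),(0,0),1.5).astype(float); P=[]
        for t in np.radians(np.arange(0,360,2)):
            rr=np.arange(R0-8,R0+8,.2); x=n/2-rr/mm*np.cos(t); y=n/2-rr/mm*np.sin(t)
            v=cv2.remap(g.astype(np.float32),y.astype(np.float32)[None],x.astype(np.float32)[None],1)[0]; d=np.gradient(v)*sgn
            if d.max()>2: P.append([rr[d.argmax()]*np.cos(t),rr[d.argmax()]*np.sin(t)])
        P=np.array(P); keep=np.ones(len(P),bool)
        for _ in range(6):
            A=np.c_[2*P,np.ones(len(P))]; s=np.linalg.lstsq(A[keep],(P**2).sum(1)[keep],rcond=None)[0]
            res=np.hypot(*(P-s[:2]).T)-np.sqrt(s[2]+s[:2]@s[:2]); keep=abs(res)<max(.5,1.5*np.median(abs(res)))
        print("circle z",z,"centre",(np.array(c)+s[:2]/1e3).round(4),"R",np.sqrt(s[2]+s[:2]@s[:2]).round(1),keep.sum(),np.std(res[keep]).round(2))
        return np.array(c)+s[:2]/1e3
    circ(.008,85,1,0,0); piv=circ(.024,61,-1,0,0)
    D=X[...,:2]-piv; r=np.hypot(D[...,0],D[...,1]); a=np.arctan2(D[...,1],D[...,0]); z=X[...,2]
    m=(p["z_map"]>0)&(z>.05)&(z<.072)&(r>.125)&(r<.215)&(abs(a)<.3)
    P=X[m][:,:2]; 
    if m.sum()>50:
        s=np.polyfit(P[:,0],P[:,1],1); print("laser pts",m.sum(),P.mean(0).round(4),"slope deg",np.degrees(np.arctan(s[0])),"bearing",np.degrees(np.median(a[m])))
    # laser rail: sample strip profile at z of rail, midpoints between rail edges
    return piv
def strip(p,piv,bear,z,r0,r1,hw,mm=.5):
    """bearing of a dark bar: at each radius find outer edges across the bar"""
    X=None; half=.24; o=ortho(p,X,piv,z,half,mm); g=cv2.GaussianBlur(cv2.cvtColor(o,cv2.COLOR_RGB2GRAY),(0,0),1.2).astype(np.float32); n=g.shape[0]
    t=np.radians(bear); u=np.array([np.cos(t),np.sin(t)]); v=np.array([-u[1],u[0]]); M=[]
    s=np.arange(-hw-8,hw+8,.25)
    for rr in np.arange(r0,r1,1.5):
        Q=rr*u+s[:,None]*v; pr=cv2.remap(g,(n/2-Q[:,1]/mm).astype(np.float32)[None],(n/2-Q[:,0]/mm).astype(np.float32)[None],1)[0]; d=np.gradient(pr)
        lo=s<-hw+7; hi=s>hw-7; a=s[lo][d[lo].argmin()]; b=s[hi][d[hi].argmax()]
        M.append((rr,a,b))
    M=np.array(M); print("strip width",np.median(M[:,2]-M[:,1]).round(1)); 
    k=abs(M[:,2]-M[:,1]-2*hw)<2.5; f=np.polyfit(M[k,0],(M[k,1]+M[k,2])/2,1)
    print("n",k.sum(),"offset@mid",np.median((M[k,1]+M[k,2])/2).round(2),"bearing via offset",bear+np.degrees(np.median((M[k,1]+M[k,2])/2/M[k,0])),"direction",bear+np.degrees(f[0]))
E
python3 - <<'E'
from fit import *
p=np.load("w2.npy",allow_pickle=True).item(); piv=run(p)
strip(p,piv,5,.014,92,125,20)
strip(p,piv,101,.034,72,102,7)
p=np.load("w1.npy",allow_pickle=True).item(); 
strip(p,piv,-123,.018,165,220,15)
E
```

```text
foot centre [0.662  0.0275] size [50.13367004 49.77217407] deg mod 90 64.6538
circle z 0.008 centre [0.6626 0.0266] R 84.4 135 0.24
circle z 0.024 centre [0.6625 0.0268] R 60.7 160 0.2
laser pts 1446 [0.8228 0.0365] slope deg 2.1449001943524584 bearing 3.3225215968949517
strip width 40.2
n 19 offset@mid -2.5 bearing via offset 3.6864504696782436 direction 3.8576487792761656
strip width 14.5
n 17 offset@mid 0.88 bearing via offset 101.58636031665435 direction 101.10532312410493
strip width 31.2
n 37 offset@mid -2.25 bearing via offset -123.65406140996669 direction -123.76294759348463
```

>>> apply_moves(plan=[[0,[20,-34,0],0.03],[0,[40,-69,0],0.06],[0,[60,-103,0],0.09],[0,[81,-137,20],0.12],[0,[81,-137,60],0.12]])

```text
t: 4.5
tcp_pos: [0.6865, 0.12, 0.2151]
orientation: [0.995, 0.102, 0.004, -0.002]
contact_force: [0.5, 0.6, -0.1]
width: 0.008
finger_force: 0.0
```

>>> apply_moves(plan=[[0,[0,0,40],0],[0,[0,0,80],0],[0,[0,0,80],0]])

```text
t: 4.8
tcp_pos: [0.6803, 0.1089, 0.1256]
orientation: [0.995, 0.097, -0.007, 0.002]
contact_force: [-0.9, -0.3, -0.1]
width: 0.009
finger_force: 0.0
```

>>> apply_moves(plan=[[0,[0,0,0],0],[0,[0,0,0],0],[0,[0,0,0],0]])

```text
t: 5.1
tcp_pos: [0.6864, 0.1136, 0.1355]
orientation: [0.995, 0.098, 0.002, -0.0]
contact_force: [-0.9, 0.1, 0.6]
width: 0.006
finger_force: 0.0
```

>>> apply_moves(plan=[[0,[1,-8,30],0],[0,[1,-8,60],0],[0,[1,-8,85],0],[0,[1,-8,98],0],[0,[1,-8,102],0]])

```text
t: 5.6
tcp_pos: [0.6842, 0.1215, 0.0302]
orientation: [0.995, 0.099, -0.0, 0.0]
contact_force: [-0.1, -0.5, -0.1]
width: 0.006
finger_force: 0.0
```

>>> apply_moves(plan=[[0,[0,0,2],0],[0,[0,0,4],0],[0,[0,0,4],0]])

```text
t: 5.9
tcp_pos: [0.685, 0.1219, 0.0277]
orientation: [0.995, 0.099, 0.001, -0.0]
contact_force: [0.4, 0.3, 0.4]
width: 0.006
finger_force: 0.0
```

Run:
```python
from h import *
s=ctrl.state();print(s["t"],s["tcp_pos"],2*np.arctan2(s["orientation"][1],s["orientation"][0]),s["contact_force"],np.abs(s["qvel"]).max())
p=ctrl.read_camera("wrist"); save(p["image"],"w3.png")
```

```text
5.9 [0.68497551 0.12188428 0.0276854 ] 0.1977861146611868 [0.39116402 0.3050688  0.35955192] 0.0023071711986471107
```

View pics/w3.png

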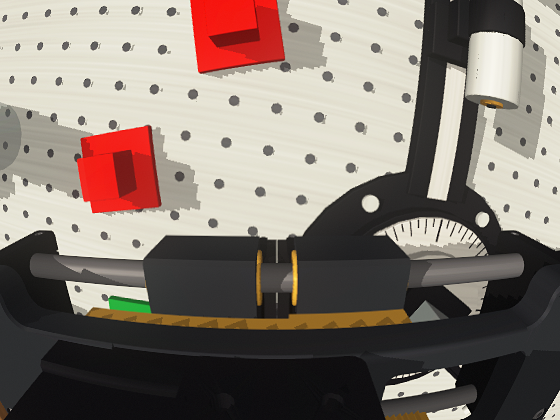

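>>> apply_moves(plan=[[0,[0,0,3],0],[0,[-5,0,6],0],[0,[-10,0,6],0],[0,[-15,0,6],0],[0,[-20,0,6],0]])

```text
t: 6.45
tcp_pos: [0.664, 0.1176, 0.0206]
orientation: [0.995, 0.099, -0.0, 0.0]
contact_force: [-0.0, 0.2, -0.2]
width: 0.002
finger_force: 0.0
```

>>> apply_moves(plan=[[0,[-4,0,0],-0.03],[0,[-8,0,0],-0.06],[0,[-12,0,0],-0.1],[0,[-16,0,0],-0.14],[0,[-20,0,0],-0.18]])

```text
t: 6.95
tcp_pos: [0.6451, 0.1145, 0.0209]
orientation: [0.982, 0.189, 0.001, -0.0]
contact_force: [0.2, 1.0, 0.4]
width: 0.005
finger_force: 0.5
```

```bash
cat > look.py <<'E'
from h import *
# index bearing from top and scene clouds, relative to the pivot
s=ctrl.state();print(s["t"],np.round(s["tcp_pos"],4),"yaw",2*np.arctan2(s["orientation"][1],s["orientation"][0]),np.round(s["contact_force"],1))
for n in ["top","scene"]:
    p=ctrl.read_camera(n); X=cloud(p); ok=p["z_map"]>0; piv=np.array([.6625,.0267])
    d=X[...,:2]-piv; r=np.hypot(d[...,0],d[...,1]); z=X[...,2]; a=np.degrees(np.arctan2(d[...,1],d[...,0]))
    m=ok&(z>.0375)&(z<.05)&(r<.042); q=cv2.minAreaRect((X[m][:,:2]*1000).astype(np.float32)); print(n,"foot",np.round(q[0]),np.round(q[1]),90-q[2] if 0 else q[2])
    m=ok&(z>.027)&(z<.038)&(r>.06)&(r<.105)&(a>80)&(a<150); print("index",m.sum(),np.median(a[m]) if m.any() else 0)
    save(p["image"],n+"L.png")
E
python3 look.py
```

```text
6.95 [0.6451 0.1145 0.0209] yaw 0.38106607046816576 [0.2 1.  0.4]
top foot [658.  20.] [58. 69.] 54.61894226074219
index 0 0
scene foot [664.  28.] [50. 54.] 77.08320617675781
index 39 95.82066676935574
```

>>> apply_moves(plan=[[0,[-4,0,0],-0.05],[0,[-8,0,0],-0.1],[0,[-12,-1,0],-0.15],[0,[-16,-1,0],-0.2],[0,[-20.5,-1.5,0],-0.23]])

```text
t: 7.55
tcp_pos: [0.6259, 0.1074, 0.0208]
orientation: [0.954, 0.3, 0.001, 0.0]
contact_force: [0.8, -0.9, 0.2]
width: 0.004
finger_force: 0.5
```

>>> apply_moves(plan=[[0,[0,0,0],0],[0,[10,0,0],0],[0,[22,0,0],0],[0,[22,0,-35],0],[0,[22,0,-80],0]])

```text
t: 8.05
tcp_pos: [0.6427, 0.121, 0.099]
orientation: [0.954, 0.3, -0.002, -0.001]
contact_force: [1.6, -0.1, 1.0]
width: 0.003
finger_force: 0.0
```

>>> apply_moves(plan=[[0,[0,0,-45],0],[0,[-20,18,-85],0],[0,[-48,44,-120],0],[0,[-76,70,-150],0],[0,[-100,91,-170],0]])

```text
t: 8.55
tcp_pos: [0.6147, -0.0129, 0.2737]
orientation: [0.954, 0.299, 0.002, 0.001]
contact_force: [0.5, -0.4, -1.1]
width: 0.003
finger_force: 0.0
```

>>> apply_moves(plan=[[0,[-12,10,0],0],[0,[-20,18,0],0],[0,[-20,18,0],0],[0,[-20,18,0],0]])

```text
t: 8.95
tcp_pos: [0.6069, -0.0359, 0.269]
orientation: [0.954, 0.3, -0.001, -0.001]
contact_force: [-0.3, 1.0, -1.3]
width: 0.006
finger_force: 0.0
```

```bash
cat > v.py <<'E'
from fit import *
p=ctrl.read_camera("wrist"); np.save("wl.npy",p,allow_pickle=True); s=ctrl.state()
print(s["t"],np.round(s["tcp_pos"],4),"yaw",2*np.arctan2(s["orientation"][1],s["orientation"][0]))
piv=run(p)
save(ortho(p,None,(.66,.026),.034,.2,.8),sys.argv[1])
E
python3 v.py o4.png
python3 - <<'E'
from fit import *
p=np.load("wl.npy",allow_pickle=True).item(); strip(p,(.6625,.0267),125,.034,72,102,7); strip(p,(.6625,.0267),4,.014,92,125,20)
E
```

```text
9.0 [ 0.607  -0.0355  0.2693] yaw 0.6107253797269958
foot centre [0.6612 0.0272] size [48.8 49.6] deg mod 90 0.0
circle z 0.008 centre [0.6624 0.0267] R 84.4 130 0.22
circle z 0.024 centre [0.6624 0.0268] R 60.6 167 0.2
laser pts 773 [0.8061 0.035 ] slope deg -7.8132731592694284 bearing 3.0192667877337893
strip width 14.1
n 11 offset@mid 3.62 bearing via offset 127.4323679981969 direction 127.39366919394355
strip width 40.0
n 17 offset@mid -0.12 bearing via offset 3.932114005316253 direction 4.634511759876299
```

View pics/o4.png

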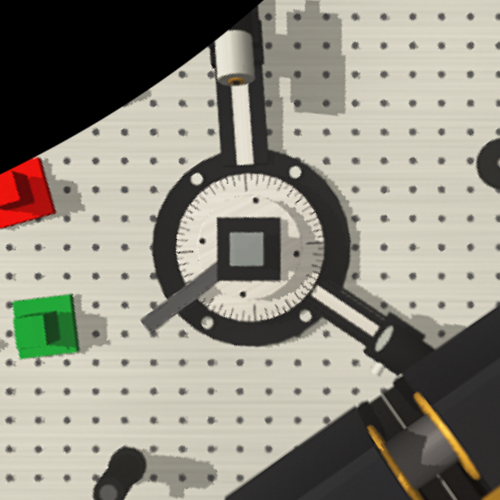

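>>> apply_moves(plan=[[0,[30,-27,0],0],[0,[60,-54,0],0],[0,[90,-82,20],0],[0,[120,-109,50],0],[0,[120,-109,90],0]])

```text
t: 9.5
tcp_pos: [0.6436, 0.1317, 0.181]
orientation: [0.952, 0.305, 0.003, -0.003]
contact_force: [0.1, 0.7, -0.7]
width: 0.01
finger_force: 0.0
```

>>> apply_moves(plan=[[0,[0,0,40],0],[0,[0,0,80],0],[0,[0,0,120],0],[0,[0,0,145],0],[0,[0,0,150],0]])

```text
t: 10.0
tcp_pos: [0.6401, 0.1215, 0.0261]
orientation: [0.954, 0.301, -0.004, -0.001]
contact_force: [-1.0, -0.3, -0.7]
width: 0.001
finger_force: 0.0
```

>>> apply_moves(plan=[[0,[0,0,4],0],[0,[0,0,8],0],[0,[0,0,8],0],[0,[0,0,8],0]])

```text
t: 10.4
tcp_pos: [0.6443, 0.1205, 0.0238]
orientation: [0.954, 0.299, 0.001, 0.0]
contact_force: [-0.3, -0.8, -0.1]
width: 0.006
finger_force: 0.0
```

>>> apply_moves(plan=[[0,[-7,-1,3],-0.02],[0,[-14,-1,3],-0.04],[0,[-20,-1,3],-0.06],[0,[-24,-1.5,3],-0.06],[0,[-28,-1.5,3],-0.06]])

```text
t: 10.9
tcp_pos: [0.6197, 0.1052, 0.0198]
orientation: [0.945, 0.328, 0.001, 0.0]
contact_force: [1.4, 0.3, -0.4]
width: 0.005
finger_force: 0.4
```

>>> apply_moves(plan=[[0,[0,0,0],0],[0,[10,0,0],0],[0,[22,0,0],0],[0,[22,0,-35],0],[0,[22,0,-80],0]])

```text
t: 11.4
tcp_pos: [0.6361, 0.1202, 0.0981]
orientation: [0.945, 0.328, -0.002, -0.001]
contact_force: [1.0, 0.2, -0.0]
width: 0.005
finger_force: 0.0
```

>>> apply_moves(plan=[[0,[0,0,-45],0],[0,[-20,18,-85],0],[0,[-48,44,-120],0],[0,[-76,70,-150],0],[0,[-100,91,-170],0]])

```text
t: 11.9
tcp_pos: [0.6163, -0.0154, 0.2727]
orientation: [0.945, 0.328, 0.002, 0.001]
contact_force: [0.3, -0.8, 0.2]
width: 0.009
finger_force: 0.0
```

>>> apply_moves(plan=[[0,[-12,10,0],0],[0,[-20,18,0],0],[0,[-20,18,0],0],[0,[-20,18,0],0]])

```text
t: 12.3
tcp_pos: [0.6099, -0.0388, 0.2681]
orientation: [0.944, 0.329, -0.001, -0.001]
contact_force: [-0.3, 0.5, 0.0]
width: 0.005
finger_force: 0.0
```

```bash
python3 v.py o5.png
python3 - <<'E'
from fit import *
p=np.load("wl.npy",allow_pickle=True).item(); strip(p,(.6625,.0267),130,.034,72,102,7); strip(p,(.6625,.0267),4,.014,92,125,20); strip(p,(.6625,.0267),-123.5,.014,85,105,15)
E
```

```text
12.35 [ 0.6099 -0.0385  0.2682] yaw 0.6708419407967509
foot centre [0.661  0.0271] size [48.98459167 49.94246826] deg mod 90 3.8140793
circle z 0.008 centre [0.6624 0.0266] R 84.4 128 0.21
circle z 0.024 centre [0.6624 0.0268] R 60.6 173 0.21
laser pts 898 [0.8093 0.0352] slope deg -5.736710846205695 bearing 3.03527910139758
strip width 14.0
n 16 offset@mid 2.19 bearing via offset 131.41936425856807 direction 131.3411144469361
strip width 39.8
n 17 offset@mid -0.12 bearing via offset 3.9366197129280063 direction 4.3494030704302205
strip width 30.5
n 14 offset@mid -0.69 bearing via offset -123.91260028737778 direction -123.85678690539282
```

>>> apply_moves(plan=[[0,[-24,23,0],-0.08],[0,[-48,46,0],-0.16],[0,[-72,69,10],-0.24],[0,[-85,82,40],-0.31],[0,[-85,82,80],-0.31]])

```text
t: 12.85
tcp_pos: [0.5954, -0.1606, 0.1896]
orientation: [0.883, 0.469, 0.001, 0.002]
contact_force: [-0.1, 0.1, -0.5]
width: 0.004
finger_force: 0.0
```

>>> apply_moves(plan=[[0,[0,0,40],0],[0,[0,0,80],0],[0,[0,0,120],0],[0,[0,0,150],0],[0,[0,0,155],0]])

```text
t: 13.35
tcp_pos: [0.5914, -0.1553, 0.0301]
orientation: [0.882, 0.471, -0.003, -0.003]
contact_force: [0.3, -0.2, 0.0]
width: 0.004
finger_force: 0.0
```

>>> apply_moves(plan=[[0,[0,0,6],0],[0,[0,0,9],0],[0,[0,0,9],0],[0,[0,0,9],0]])

```text
t: 13.75
tcp_pos: [0.5952, -0.1579, 0.0269]
orientation: [0.883, 0.47, 0.001, 0.001]
contact_force: [0.8, 0.5, 0.1]
width: 0.002
finger_force: 0.0
```

```bash
cat > way.py <<'E'
import numpy as np,sys
def way(tcp,psi,phis,h=30,r=190,piv=(.6625,.0267)):
    c,s=np.cos(psi),np.sin(psi)
    for f in phis:
        t=np.radians(f); P=np.array(piv)*1e3+r*np.array([np.cos(t),np.sin(t)])-h*np.array([np.sin(t),-np.cos(t)])
        d=P-np.array(tcp)*1e3; print(f,P.round(1),"tool",(c*d[0]+s*d[1]).round(1),(s*d[0]-c*d[1]).round(1),"roll",np.round(-(t+np.pi-psi),3))
E
python3 -c "
from way import *
way((.5952,-.1579),.979,[-124,-127,-130,-133,-136,-140,-144,-148,-152,-156,-160,-164,-168,-172])"
```

```text
-124 [ 581.1 -147.6] tool 0.7 -17.4 roll 0.002
-127 [ 572.1 -143.1] tool -0.6 -27.4 roll 0.054
-130 [ 563.4 -138.1] tool -1.4 -37.5 roll 0.106
-133 [ 554.9 -132.7] tool -1.6 -47.5 roll 0.159
-136 [ 546.7 -126.9] tool -1.3 -57.6 roll 0.211
-140 [ 536.2 -118.4] tool -0.1 -71.0 roll 0.281
-144 [ 526.4 -109.2] tool 2.0 -84.2 roll 0.351
-148 [517.3 -99.4] tool 5.1 -97.3 roll 0.42
-152 [508.8 -89. ] tool 9.0 -110.1 roll 0.49
-156 [501.1 -78. ] tool 13.8 -122.7 roll 0.56
-160 [494.2 -66.5] tool 19.5 -134.8 roll 0.63
-164 [488.1 -54.5] tool 26.1 -146.5 roll 0.7
-168 [482.9 -42.1] tool 33.4 -157.8 roll 0.77
-172 [478.5 -29.5] tool 41.5 -168.5 roll 0.839
```

>>> apply_moves(plan=[[0,[0,0,8],0],[0,[0,0,14],0],[0,[0,0,14],0]])

```text
t: 14.05
tcp_pos: [0.5933, -0.1579, 0.0105]
orientation: [0.883, 0.47, -0.001, -0.001]
contact_force: [-0.1, -0.1, -0.3]
width: 0.004
finger_force: 0.0
```

>>> apply_moves(plan=[[0,[0,-8,0],0],[0,[0.5,-17,0],0],[0,[-0.5,-27,0],0.05],[0,[-1.5,-37,0],0.1],[0,[-1.5,-47,0],0.16]])

```text
t: 14.55
tcp_pos: [0.554, -0.1324, 0.0119]
orientation: [0.918, 0.397, 0.0, 0.0]
contact_force: [0.6, -0.8, -0.6]
width: 0.007
finger_force: 0.6
```

```bash
python3 -c "
from way import *
from station import ctrl
s=ctrl.state(); psi=2*np.arctan2(s['orientation'][1],s['orientation'][0]); print(s['tcp_pos'],psi,s['contact_force'])
way(s['tcp_pos'][:2],psi,[-136,-139,-142,-145,-148])"
```

```text
[ 0.5539578  -0.13239691  0.01188697] 0.8157965437590307 [ 0.58239685 -0.82218921 -0.60619223]
-136 [ 546.7 -126.9] tool -1.0 -9.1 roll 0.048
-139 [ 538.8 -120.6] tool -1.8 -19.1 roll 0.1
-142 [ 531.2 -113.9] tool -2.1 -29.2 roll 0.153
-145 [ 524.1 -106.9] tool -1.9 -39.3 roll 0.205
-148 [517.3 -99.4] tool -1.1 -49.3 roll 0.257
```

>>> apply_moves(plan=[[0,[-1,-9,0],0.05],[0,[-2,-19,0],0.1],[0,[-2,-29,0],0.15],[0,[-2,-39,0],0.21],[0,[-1,-49,0],0.26]])

```text
t: 15.05
tcp_pos: [0.5172, -0.0998, 0.0119]
orientation: [0.962, 0.274, 0.0, 0.0]
contact_force: [-0.3, -1.7, -0.5]
width: 0.005
finger_force: 0.6
```

>>> apply_moves(plan=[[0,[-1,-9,0],0.05],[0,[-2,-19,0],0.1],[0,[-2,-29,0],0.15],[0,[-2,-39,0],0.21],[0,[-1,-49,0],0.26]])

```text
t: 15.55
tcp_pos: [0.4899, -0.0589, 0.0118]
orientation: [0.989, 0.147, -0.0, 0.0]
contact_force: [-0.2, -2.1, 0.3]
width: 0.004
finger_force: 0.6
```

```bash
python3 -c "
from way import *
from station import ctrl
s=ctrl.state(); psi=2*np.arctan2(s['orientation'][1],s['orientation'][0]); print(s['tcp_pos'],psi,s['contact_force'])
way(s['tcp_pos'][:2],psi,[-160,-164,-166,-168,-170,-172,-173])"
```

```text
[ 0.48990031 -0.05892575  0.01179997] 0.2955506532193369 [-0.19964494 -2.14507719  0.2732427 ]
-160 [494.2 -66.5] tool 1.9 8.5 roll -0.054
-164 [488.1 -54.5] tool -0.4 -4.7 roll 0.016
-166 [485.4 -48.4] tool -1.2 -11.4 roll 0.051
-168 [482.9 -42.1] tool -1.8 -18.1 roll 0.086
-170 [480.6 -35.8] tool -2.2 -24.8 roll 0.121
-172 [478.5 -29.5] tool -2.3 -31.5 roll 0.156
-173 [477.6 -26.2] tool -2.3 -34.9 roll 0.173
```

>>> apply_moves(plan=[[0,[-0.5,-6,0],0.02],[0,[-1,-12,0],0.05],[0,[-2,-18,0],0.09],[0,[-2,-25,0],0.12],[0,[-2.5,-31.5,0],0.155]])

```text
t: 16.05
tcp_pos: [0.4792, -0.0294, 0.0117]
orientation: [0.997, 0.071, 0.0, 0.0]
contact_force: [-0.8, -1.5, -0.5]
width: 0.006
finger_force: 0.5
```

>>> apply_moves(plan=[[0,[0,0,0],0],[0,[0,8,0],0],[0,[0,20,0],0],[0,[0,20,-30],0],[0,[0,20,-70],0]])

```text
t: 16.55
tcp_pos: [0.4808, -0.0514, 0.0807]
orientation: [0.998, 0.07, -0.002, -0.0]
contact_force: [0.8, 0.2, 0.4]
width: 0.007
finger_force: 0.0
```

>>> apply_moves(plan=[[0,[0,0,-45],0],[0,[0,0,-90],0],[0,[0,0,-135],0],[0,[0,0,-165],0],[0,[0,0,-170],0]])

```text
t: 17.05
tcp_pos: [0.4848, -0.051, 0.2559]
orientation: [0.998, 0.07, 0.004, 0.001]
contact_force: [-0.3, -1.2, -0.6]
width: 0.006
finger_force: 0.0
```

```bash
python3 v.py o6.png
python3 - <<'E'
from fit import *
p=np.load("wl.npy",allow_pickle=True).item(); 
for z in (.014,.018): strip(p,(.6625,.0267),-173,z,165,220,15); strip(p,(.6625,.0267),-173,z,88,110,15)
strip(p,(.6625,.0267),4,.014,92,125,20)
save(ortho(p,None,(.6,.026),.018,.24,.8),"o6b.png")
E
```

```text
17.1 [ 0.4839 -0.0509  0.2544] yaw 0.14094595106785343
foot centre [0.6601 0.0268] size [50.76394653 50.54862061] deg mod 90 3.7640076
circle z 0.008 centre [0.6618 0.0264] R 84.5 98 0.24
circle z 0.024 centre [0.6622 0.0268] R 60.7 132 0.2
strip width 31.0
n 31 offset@mid 7.25 bearing via offset -170.78456319216082 direction -172.89569785667584
strip width 31.0
n 15 offset@mid 3.88 bearing via offset -170.63891018490045 direction -169.87942629437677
strip width 31.0
n 27 offset@mid 7.25 bearing via offset -170.78456319216082 direction -179.16884153027908
strip width 30.8
n 15 offset@mid 4.38 bearing via offset -170.37519334691376 direction -169.29964757311345
strip width 41.2
n 22 offset@mid -7.38 bearing via offset 0.07817310920428744 direction 4.000000000000002
```

View pics/o6b.png

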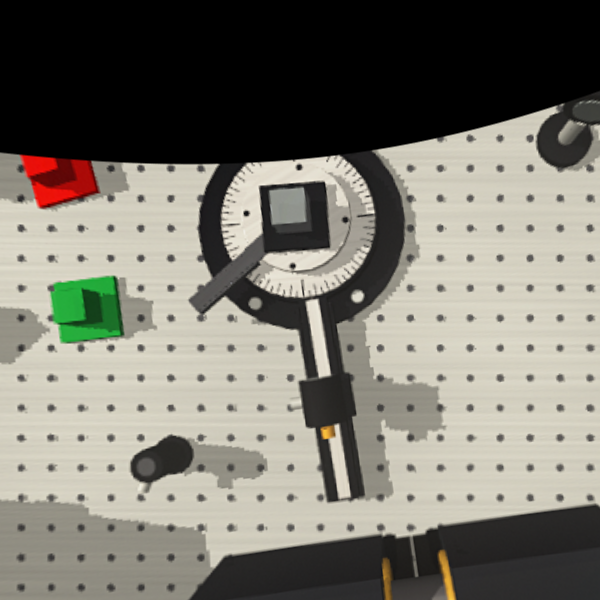

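Run:
```python
from fit import *
p=np.load("wl.npy",allow_pickle=True).item(); 
for z in (.014,.018): strip(p,(.6625,.0267),-170.3,z,165,220,15); strip(p,(.6625,.0267),-170.3,z,88,110,15)
from way import *
s=ctrl.state(); psi=2*np.arctan2(s['orientation'][1],s['orientation'][0]); way(s['tcp_pos'][:2],psi,[-172,-176,-178])
```

```text
strip width 31.0
n 34 offset@mid -0.88 bearing via offset -170.55693691343745 direction -170.49508486051968
strip width 31.2
n 15 offset@mid -0.62 bearing via offset -170.68095598080507 direction -169.43033191810503
strip width 30.8
n 34 offset@mid -0.38 bearing via offset -170.41937449721456 direction -170.50702609338506
strip width 30.8
n 15 offset@mid -0.12 bearing via offset -170.37161972439137 direction -169.54969812542393
-172 [478.5 -29.5] tool -2.3 -22.0 roll 0.001
-176 [475.1 -16.5] tool -3.9 -35.3 roll 0.071
-178 [473.7  -9.9] tool -4.4 -42.0 roll 0.106
```

>>> apply_moves(plan=[[0,[0,0,45],0],[0,[0,0,90],0],[0,[0,0,135],0],[0,[0,0,180],0],[0,[0,0,215],0]])

```text
t: 17.6
tcp_pos: [0.4796, -0.0503, 0.0327]
orientation: [0.997, 0.071, -0.003, -0.0]
contact_force: [0.2, 0.5, -0.3]
width: 0.01
finger_force: 0.0
```

>>> apply_moves(plan=[[0,[0,0,12],0],[0,[0,0,20],0],[0,[0,0,25],0],[0,[0,0,25],0],[0,[0,0,25],0]])

```text
t: 18.1
tcp_pos: [0.4834, -0.0495, 0.0127]
orientation: [0.997, 0.071, 0.001, 0.0]
contact_force: [-0.3, -0.1, -0.1]
width: 0.004
finger_force: 0.0
```

Run:
```python
from way import *
from station import ctrl
s=ctrl.state(); psi=2*np.arctan2(s['orientation'][1],s['orientation'][0]); print(s['tcp_pos'],psi); way(s['tcp_pos'][:2],psi,[-172,-174,-176,-177.7])
```

```text
[ 0.48339393 -0.04951386  0.01268339] 0.1427138188483236
-172 [478.5 -29.5] tool -2.0 -20.6 roll 0.003
-174 [476.7 -23. ] tool -2.9 -27.2 roll 0.038
-176 [475.1 -16.5] tool -3.6 -33.9 roll 0.073
-177.7 [473.9 -10.9] tool -3.9 -39.6 roll 0.103
```

>>> apply_moves(plan=[[0,[-1,-10,0],0],[0,[-2,-20,0],0],[0,[-3,-27,0],0.04],[0,[-3.5,-34,0],0.07],[0,[-4,-39.5,0],0.1]])

```text
t: 18.6
tcp_pos: [0.473, -0.0096, 0.0121]
orientation: [1.0, 0.022, 0.001, 0.0]
contact_force: [0.6, -0.1, 1.4]
width: 0.001
finger_force: 0.5
```

>>> apply_moves(plan=[[0,[0,0,0],0],[0,[0,8,0],0],[0,[0,20,0],0],[0,[0,20,-30],0],[0,[0,20,-70],0]])

```text
t: 19.1
tcp_pos: [0.4718, -0.0327, 0.0807]
orientation: [1.0, 0.02, -0.003, -0.0]
contact_force: [1.1, -1.2, 0.4]
width: 0.009
finger_force: 0.0
```

>>> apply_moves(plan=[[0,[0,0,-45],0],[0,[0,0,-90],0],[0,[0,0,-135],0],[0,[0,0,-165],0],[0,[0,0,-170],0]])

```text
t: 19.6
tcp_pos: [0.4758, -0.0323, 0.2557]
orientation: [1.0, 0.02, 0.004, 0.001]
contact_force: [-0.4, -0.1, 0.0]
width: 0.005
finger_force: 0.0
```

```bash
python3 v.py o7.png
python3 - <<'E'
from fit import *
p=np.load("wl.npy",allow_pickle=True).item(); 
for z in (.014,.018): strip(p,(.6625,.0267),-176.3,z,165,220,15); strip(p,(.6625,.0267),-176.3,z,88,110,15)
E
```

```text
19.65 [ 0.4749 -0.0322  0.2542] yaw 0.04079581544922034
foot centre [0.6599 0.027 ] size [50.54628601 50.42838135] deg mod 90 3.900467
circle z 0.008 centre [0.6618 0.0265] R 84.5 93 0.24
circle z 0.024 centre [0.6622 0.0268] R 60.6 131 0.21
strip width 31.0
n 34 offset@mid -1.0 bearing via offset -176.5634414012366 direction -176.69922551884778
strip width 31.2
n 14 offset@mid -0.5 bearing via offset -176.62281617774164 direction -176.75851296025195
strip width 30.8
n 34 offset@mid -0.44 bearing via offset -176.43026074211392 direction -176.66274066774446
strip width 31.0
n 15 offset@mid 0.0 bearing via offset -176.3 direction -176.98209261325098
```

```bash
python3 -c "
from station import ctrl
print(ctrl.finish_job())"
```

```text
the job is handed in; nothing more can be done
None
```

I handed the job in at about 20 s. By my last measurements the detector arm is within about 0.5° of in line with the beam and the cube face is square to it within about 1°. Only the two arms were pushed, by fingertip; `finish_job()` gave no verdict.

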